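# Top the dome cake and lift the dessert caddy level

## Task

Set the round biscuit flat, balanced on the middle of the dome cake's top and let go of it, while the caddy stands on the worktop. Then take the wooden caddy by its upright centre handle, lift it straight up about 10 cm clear of the worktop and hold it there steady and level, cake, jar and balanced biscuit all still in place: the job finishes while you are holding it in the air, so do not put it down or let go. Leave the square biscuit, the bottle and the food box where they are, and never tip the caddy.

Things in the scene. Friction and masses are not known exactly. Their poses are not given: they have to be found in the camera images.
- caddy: Loose pale-wood caddy, about 300 g: tray 124 (x) by 290 (y) mm, floor 10 mm thick, rims 8 mm thick and 24 mm high. Across its middle an upright handle board 16 mm thick along y; in x 108 mm wide up to 50 mm high, 64 mm wide from there to its top at 150 mm; flat faces look to +y and -y. Origin: centre of the underside, z up.
- handle_top (a point): Centre of the top edge of the caddy's handle board, 150 mm above the caddy's underside; axes as the caddy's. The board is pinched across its 16 mm thickness (along the caddy's y); cake and jar weigh about the same, so the load hangs nearly balanced beneath it.
- cake: Firm round chocolate-shelled dome cake, about 220 g, standing loose in one half of the caddy (either half), about 85 mm from the handle board's middle. Base 90 mm across, upright side wall 20 mm high, then a spherical dome of radius 48 mm up to 52 mm. Origin: centre of the underside.
- cake_top (a point): Topmost point of the dome, 52 mm above the cake's underside (62 mm above the caddy's underside). The surface drops about 6 mm at 23 mm from it.
- jar: Lidded amber jar of sauce, 62 mm across, 76 mm high, 220 g give or take a quarter, standing loose in the other half of the caddy. Origin: centre of the underside.
- biscuit: Round flat shortbread biscuit, 46 mm diameter, 16 mm thick, about 25 g, lying flat on the dark board. Origin: centre of the underside; z up through the thickness. Rigid; it just rests on the dome, rocking a little, and settles if set within about 10 mm of the top.
- square_biscuit: Bystander: square shortbread biscuit 44 by 44 by 16 mm on the same board, about 100 mm from the round one. Origin: centre of the underside.
- board: Dark wooden serving board fixed to the worktop, 110 (x) by 200 (y) by 12 mm thick; both biscuits lie on it in a row along its y. Origin: centre of the underside.
- bottle: Bystander: green glass bottle, 56 mm across, 170 mm high, standing on the worktop to the robot's left. Origin: centre of the underside.
- food_box: Bystander: clear food box with a white lid, 86 (x) by 126 (y) by 62 mm high, on the worktop just beyond the serving board. Origin: centre of the underside.
Mind the look-alikes: they are no part of the job. Leave any blue or purple look-alike of the cake alone.

How it is judged:
By the outcome, as a careful person would: the job done as asked, in the order asked, and still so for the second after the job is handed in, while the arm keeps its last pose, push and grip.
It also fails if it takes over 61 s, if anything falls off the work surface, if the arm or the gripper's body presses on something with over 40 N, if the wrist force passes 120 N, or if a joint passes its speed limit or range.

## Robot

A 6-joint arm with a two-finger parallel gripper is mounted at the origin on the work surface. World frame = base frame: x ahead of the robot, y to its left, z up, the work surface at z = 0. Lengths are in mm, angles in degrees, forces in N, time in s.
With the tool pointing down it reaches from about 300 to 850 mm from the base axis. Payload 4.2 kg.
Tool frame: the origin (TCP) lies between the finger pads; the fingertips stand 14 mm ahead of it and the grasp point (between the pads) lies 5 mm behind it (env.finger_overhang is the distance from the TCP to the fingertips, in mm); z points along the fingers, y is the line along which they close (so a half turn about z gives the same grasp; the last joint's range is limited). The gripper opens to 91 mm and grips with 3 to 60 N. Pads are 32 mm wide; open, the fingers measure 118 mm over their backs; the gripper's body (76 mm by 178 mm) begins 60 mm behind the grasp point.
Start: joints at [-1.146, 18.312, 89.639, -0, 72.044, -1.146], TCP at [575.018, 0, 192.476] pointing down, gripper open.
Joint ranges: [-177.97, 177.97], [-48.28, 115.42], [12.27, 149.76], [-77.06, 257.06], [2.81, 150.46], [-146.56, 146.56]. Speed limits (degrees/s): [147.25, 147.25, 180, 180, 180, 180].

## Interface

Orientations are given as [roll, pitch, yaw] about the fixed x, y, z axes, in that order (R = Rz(yaw) Ry(pitch) Rx(roll)).
In Python, from workcell import status, cams, env, finder gives the robot as it stands.
- The arm moves only by the tool apply_moves, never from a script. Its argument "increments" is a list of rows, each a list of 7 numbers: the opening, from -1 (shut) to 1 (fully open), then the shift along the world's x, y, z in m, then the turn, a rotation vector about the world's x, y, z in degrees. In form: [[gripper, x, y, z, ax, ay, az], ...]. A call has 1 to 5 rows; each row shifts and turns the commanded pose from where the row before left it; what a row does not reach is not made up. A row lasts 1/12 s, in which the tool goes at most 41.7 mm and 7.16 degrees, less where a joint would pass 70% of its speed; a pose out of reach is approached as far as the arm can. A call with a gripper value outside its range is refused whole. The fingers move at their own pace and stop on an object; "newtons" is the grip in N (left out, the last holds). Time passes only in rows, so rows that do not move let the fingers close. It gives the time, the measured TCP pose, the force, the opening and the grip force at its end, in the units of the state.
- status.state(): the state, without advancing time (a new reading comes with each control period).
- cams.grab_frame(name): name is "scene" or "side" or "wrist"; returns a dict with "color" (420x560x3 uint8, red, green, blue), "intrinsics" (3x3 intrinsics, pixels), "k1" (the pictures are not rectified: a ray, as slopes to the right and down, at radius r is drawn at 1 + k1 r^2 times it, then the intrinsics apply), "R" (3x3) and "t" (3): a world point X has camera coordinates R X + t. Camera axes: x right, y down, z forward; pixel columns grow to the right and rows downward; lengths in mm; the calibration is good to about 2 mm. A picture is of the moment at which its call begins. There is no depth.
- env.job_done(): hands the job in; it is judged then, once.
Trained networks look in the newest picture that a camera, given by its name, has taken for a name from the list of things; names that differ only in an ending like _2 or _b are one class to them, and where a whole thing is asked for, a point or a joint stands for the part that bears it (a point fixed in the world has none). Each returns a list of dicts, best first, with "score" (0 to 1); they miss things now and then, are a little off and sometimes report something else, mostly with a low value. They report only what shows in the picture. A call takes as long as a camera call. They do not tell look-alikes from the thing itself.
- finder.boxes_of(query, camera): "rect" ([left, top, width, height] in pixels, round what is visible of it).
- finder.trace(query, camera): "pixels" (420x560 bool, what is visible of it) and "rect" ([left, top, width, height] in pixels, round what is visible of it).
The state is a dict: "time_s": time; "qpos": joint angles; "qvel": joint speeds; "effort": joint torques, N m; "ee_pos": TCP position; "ee_rot": TCP orientation; "force": force on the tool from outside, world axes, zero at the start; "torque": the same for the moment, N m; "gripper_width": finger opening in mm; "gripper_force": force on a finger pad.
Only numpy, scipy, OpenCV 4.12 (cv2) and the standard library are available. Lean on these libraries where they do the work, as an engineer would, in place of code of your own. Each camera call takes 0.05 s, during which the arm holds its last target. There are 200 camera calls.

## Working session

There is one attempt and no reset: what is moved stays moved. The work goes in short steps, Python scripts to look and compute and a tool call to move; the robot and the scene stay as the last step left them, time stands still between calls to the robot, and variables do not carry over. Pictures are saved under pics/ and viewed, at most 10 in all, crops included, and the job is handed in when it is done.

Besides the shell and the picture viewer there is one more tool, called after ">>>" by a JSON object that holds its "op" and its "data", one argument or row to a line. apply_moves: Moves the arm, as the interface text tells. Its arguments: {"type":"object","properties":{"increments":{"type":"array","items":{"type":"array","items":{"type":"number"}}},"newtons":{"type":"number"}},"required":["increments"]}

```bash
mkdir -p pics; cat > h.py <<'E'
import numpy as np, cv2
from workcell import status, cams, env, finder
def grab(n):
    return cams.grab_frame(n)
def ray(f,u,v):
    K=np.array(f["intrinsics"]);x=(u-K[0,2])/K[0,0];y=(v-K[1,2])/K[1,1]
    a,b=x,y
    for _ in range(20):
        s=1+f["k1"]*(a*a+b*b);a,b=x/s,y/s
    R=np.array(f["R"]);t=np.array(f["t"]);return -R.T@t, R.T@np.array([a,b,1.])
def onz(f,u,v,z):
    c,d=ray(f,u,v);return c+d*(z-c[2])/d[2]
def proj(f,X):
    p=np.array(f["R"])@np.array(X,float)+np.array(f["t"]);a,b=p[:2]/p[2];s=1+f["k1"]*(a*a+b*b)
    K=np.array(f["intrinsics"]);return K[0,0]*a*s+K[0,2],K[1,1]*b*s+K[1,2]
E
python3 - <<'E'
from h import *
ims=[]
for n in ["scene","side"]:
    f=grab(n);cv2.imwrite(f"pics/{n}0.png",f["color"][:,:,::-1])
    for q in ["caddy","cake","jar","biscuit","square_biscuit","handle_top","board"]:
        for b in finder.boxes_of(q,n)[:3]:
            l,t,w,h=b["rect"];p=onz(f,l+w/2,t+h/2,20)
            print(n,q,round(b["score"],2),np.round(b["rect"]),p.round())
E
```

```text
scene caddy 0.63 [245. 174. 110.  70.] [524. 149.  20.]
scene cake 0.95 [257. 204.  32.  30.] [496.  66.  20.]
scene cake 0.93 [245. 175.  29.  22.] [359. 164.  20.]
scene cake 0.66 [211. 191.  31.  30.] [353.  30.  20.]
scene jar 0.94 [316. 176.  21.  36.] [540. 256.  20.]
scene biscuit 0.76 [181. 268.  17.  17.] [ 486. -236.   20.]
scene square_biscuit 0.52 [138. 278.  25.  26.] [ 452. -331.   20.]
scene handle_top 0.89 [247. 173. 107.  76.] [533. 141.  20.]
scene board 0.96 [127. 263.  92.  51.] [ 488. -292.   20.]
side caddy 0.98 [234. 184.  69.  79.] [544. 142.  20.]
side cake 0.8 [208. 254.  39.  28.] [335.  27.  20.]
side cake 0.79 [256. 224.  34.  33.] [502.  61.  20.]
side cake 0.74 [189. 228.  34.  26.] [349. 168.  20.]
side jar 0.72 [243. 190.  14.  28.] [562. 269.  20.]
side jar 0.4 [252. 224.  39.  28.] [508.  72.  20.]
side biscuit 0.77 [329. 294.  22.  20.] [ 478. -237.   20.]
side square_biscuit 0.93 [355. 324.  24.  23.] [ 459. -338.   20.]
side handle_top 0.74 [235. 184.  69.  75.] [550. 145.  20.]
side board 0.63 [311. 284.  86.  79.] [ 460. -297.   20.]
side board 0.22 [248. 189.   9.  26.] [574. 275.  20.]
```

View pics/scene0.png

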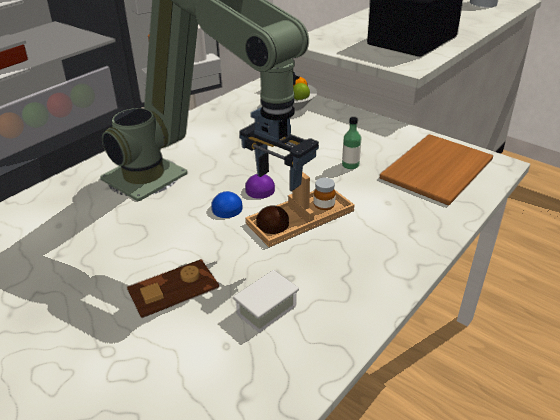

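View pics/side0.png

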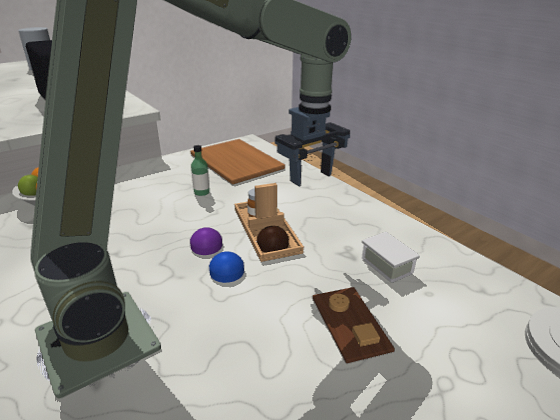

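The brown dome in the caddy (scene 272,219; side 273,239) is the cake. The blue dome (227,204) and purple dome (260,186) are look-alikes outside the caddy. The round biscuit is at scene (190,273) and the square one at (151,292). I'll confirm with a crop and triangulate.

```bash
python3 - <<'E'
from h import *
s=status.state();print(s["ee_pos"],s["ee_rot"],s["gripper_width"])
im=cv2.imread("pics/scene0.png")
cv2.imwrite("pics/crop.png",np.vstack([cv2.resize(im[165:250,200:365],None,fx=3.5,fy=3.5)[:,:577],cv2.resize(im[255:325,115:280],None,fx=3.5,fy=3.5)[:,:577]]))
fs={n:grab(n) for n in ["scene","side"]}
for q,zs in [("cake",31),("jar",38),("biscuit",20),("food_box",31)]:
    for n in fs:
        for b in finder.trace(q,n)[:3]:
            m=b["pixels"];v,u=np.nonzero(m);print(q,n,round(b["score"],2),u.mean().round(),v.mean().round(),onz(fs[n],u.mean(),v.mean(),zs).round(),fs[n]["color"][m].mean(0).round())
E
```

```text
[ 5.75037595e+02 -1.14928739e-02  1.92485197e+02] [1.79993205e+02 6.51489489e-04 8.99999279e+01] 91.08235744330187
cake scene 0.98 226.0 205.0 [357.  24.  31.] [ 25.  66. 145.]
cake scene 0.87 259.0 186.0 [369. 151.  31.] [ 93.  45. 117.]
cake side 0.9 226.0 267.0 [330.  21.  31.] [ 43.  75. 144.]
cake side 0.66 206.0 241.0 [342. 149.  31.] [ 92.  51. 118.]
cake side 0.64 272.0 239.0 [495.  56.  31.] [50. 32. 24.]
jar scene 0.66 324.0 194.0 [551. 230.  38.] [128. 112.  95.]
jar side 0.71 250.0 203.0 [548. 245.  38.] [131. 117. 105.]
biscuit scene 0.53 189.0 274.0 [ 479. -231.   20.] [121.  88.  46.]
biscuit side 0.64 338.0 303.0 [ 478. -230.   20.] [119.  91.  58.]
food_box scene 0.64 266.0 300.0 [ 691. -188.   31.] [177. 174. 166.]
food_box side 0.89 389.0 256.0 [ 697. -189.   31.] [158. 158. 155.]
```

View pics/crop.png

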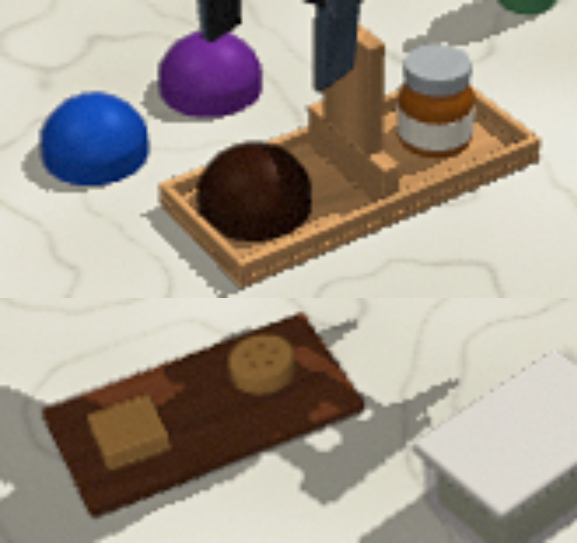

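The crop confirms it: the chocolate-brown dome stands in the wooden caddy, and the round biscuit with holes is at the board's far end. Now moving above the biscuit.

>>> {"op": "apply_moves", "data": {
  "increments": [
    [1,-0.014,-0.033,-0.006,0,0,-2],
    [1,-0.014,-0.033,-0.006,0,0,-2],
    [1,-0.014,-0.033,-0.006,0,0,-2],
    [1,-0.014,-0.033,-0.006,0,0,-2],
    [1,-0.014,-0.033,-0.006,0,0,-2]
  ]
}}

```text
time_s: 1.72
ee_pos: [504.3, -166.3, 162.4]
ee_rot: [180.0, 0.0, 79.9]
force: [0.9, 0.1, -0.2]
gripper_width: 91.0
gripper_force: 0.0
```

>>> {"op": "apply_moves", "data": {
  "increments": [
    [1,-0.013,-0.033,-0.006,0,0,-2],
    [1,-0.013,-0.032,-0.006,0,0,0],
    [1,0,0,0,0,0,0],
    [1,0,0,0,0,0,0]
  ]
}}

```text
time_s: 2.05
ee_pos: [478.3, -231.2, 150.2]
ee_rot: [-180.0, -0.0, 77.8]
force: [0.4, -0.1, 0.3]
gripper_width: 91.2
gripper_force: 0.0
```

```bash
python3 - <<'E'
from h import *
s=status.state();print(s["ee_pos"],s["ee_rot"])
f=grab("wrist");im=f["color"][:,:,::-1].copy();
for q in ["biscuit","square_biscuit"]:
  for b in finder.trace(q,"wrist")[:2]:
    v,u=np.nonzero(b["pixels"]);(cx,cy),r=cv2.minEnclosingCircle(np.c_[u,v].astype(np.float32))
    print(q,b["score"],b["rect"],u.mean(),v.mean(),onz(f,u.mean(),v.mean(),26),onz(f,cx,cy,26))
cv2.imwrite("pics/w1.png",im)
fs=[grab(n) for n in("scene","side")]
for n,g in zip(("scene","side"),fs):
  for b in finder.trace("biscuit",n)[:2]:
    v,u=np.nonzero(b["pixels"]);print(n,b["score"],onz(g,u.mean(),v.mean(),22))
  for q in("cake","caddy","handle_top","jar"):
   for b in finder.trace(q,n)[:3]:
    v,u=np.nonzero(b["pixels"]);print(n,q,b["score"],u.mean(),v.mean(),b["rect"],onz(g,u.mean(),v.mean(),36),g["color"][b["pixels"]].mean(0).round())
E
```

```text
[ 478.28884428 -231.18798313  150.20088124] [-1.79972648e+02 -3.00685220e-02  7.78002275e+01]
biscuit 0.94 [251.8, 171.3, 49.9, 48.1] 278.6950959488273 194.97814498933903 [ 476.08850727 -229.46216674   26.        ] [ 475.87750118 -229.31836698   26.        ]
square_biscuit 0.92 [254.5, 302.6, 48.4, 16.8] 280.6182336182336 310.2264957264957 [ 452.67239541 -346.09423513   26.        ] [ 451.86399619 -344.49145105   26.        ]
scene cake 0.77 259.11267605633805 186.07570422535213 [244.2, 173.7, 27.5, 24.4] [373.40112511 147.38326436  36.        ] [ 87.  37. 112.]
scene cake 0.62 271.88650693568724 219.48549810844892 [256.0, 201.6, 33.6, 32.4] [509.210048   46.6204329  36.       ] [46. 27. 18.]
scene cake 0.59 226.22522522522522 205.14564564564566 [213.3, 193.0, 27.6, 26.9] [364.6132798   16.90386825  36.        ] [ 22.  62. 139.]
scene caddy 0.82 300.76099426386236 210.80688336520078 [243.4, 168.0, 110.5, 77.9] [546.20128282 126.66661251  36.        ] [130.  97.  63.]
scene handle_top 0.8 301.48043641835966 211.04251316779533 [245.2, 171.3, 110.4, 76.4] [548.43716224 127.03811664  36.
[... 464 characters left out ...]
        ] [57. 38. 28.]
side cake 0.7 226.52359033371692 266.9873417721519 [210.1, 250.3, 36.3, 33.2] [327.28466087  14.39506824  36.        ] [ 37.  74. 153.]
side caddy 0.86 266.5233892321271 221.8711385701677 [237.6, 184.8, 66.5, 79.4] [528.60618127 129.11033525  36.        ] [150. 118.  87.]
side handle_top 0.87 266.9527145359019 221.82005253940454 [233.9, 183.7, 70.5, 76.5] [529.78588373 128.61078081  36.        ] [150. 118.  88.]
side jar 0.52 250.52 203.0857142857143 [244.6, 189.0, 10.0, 25.9] [551.29135476 249.39456817  36.        ] [137. 123. 111.]
side jar 0.42 266.82390472139514 222.13823904721394 [240.2, 186.1, 64.0, 81.4] [528.48004465 127.40084153  36.        ] [149. 118.  88.]
```

View pics/w1.png

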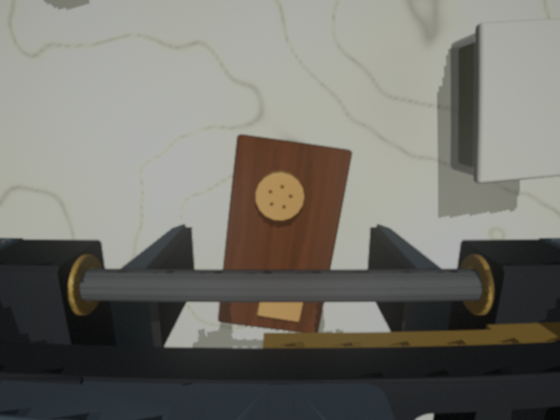

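The wrist view shows the round biscuit at (279,195), i.e. about (476,-230), nearly under the TCP. The square one is well behind at (280,310). Descending now.

>>> {"op": "apply_moves", "data": {
  "increments": [
    [1,-0.002,0.001,-0.035,0,0,0],
    [1,0,0,-0.035,0,0,0],
    [1,0,0,-0.03,0,0,0],
    [1,0,0,-0.015,0,0,0],
    [1,0,0,-0.006,0,0,0]
  ],
  "newtons": 8
}}

```text
time_s: 3.22
ee_pos: [475.0, -228.1, 26.7]
ee_rot: [-179.7, -0.1, 78.0]
force: [-0.2, 0.2, 1.2]
gripper_width: 91.4
gripper_force: 0.0
```

>>> {"op": "apply_moves", "data": {
  "increments": [
    [-0.3,0,0,0,0,0,0],
    [-0.3,0,0,0,0,0,0],
    [-0.3,0,0,0,0,0,0],
    [-0.3,0,0,0,0,0,0],
    [-0.3,0,0,0,0,0,0]
  ]
}}

```text
time_s: 3.63
ee_pos: [477.8, -229.4, 30.6]
ee_rot: [179.9, 0.0, 78.0]
force: [0.3, -0.1, -0.5]
gripper_width: 60.6
gripper_force: 0.0
```

>>> {"op": "apply_moves", "data": {
  "increments": [
    [-0.3,0,0,0,0,0,0],
    [-0.3,0,0,0,0,0,0],
    [-0.3,0,0,0,0,0,0],
    [-0.3,0,0,0,0,0,0]
  ]
}}

```text
time_s: 3.97
ee_pos: [477.1, -229.0, 29.6]
ee_rot: [180.0, 0.0, 78.0]
force: [-0.1, 0.8, 0.4]
gripper_width: 34.9
gripper_force: 0.0
```

```bash
python3 - <<'E'
from h import *
s=status.state();print(s["ee_pos"],s["gripper_width"])
ims=[]
for n in("scene","side"):
  g=grab(n);c=proj(g,[476,-230,20]);print(c)
  x,y=map(int,c);ims.append(cv2.resize(g["color"][y-55:y+55,x-70:x+70,::-1],(560,440))[:,:400])
  for b in finder.trace("biscuit",n)[:2]:
    v,u=np.nonzero(b["pixels"]);print(n,b["score"],b["rect"],onz(g,u.mean(),v.mean(),22))
cv2.imwrite("pics/g1.png",np.hstack(ims))
E
```

```text
[ 477.0689258  -229.02281209   29.61350198] 34.8507603166039
(np.float64(188.83614197799724), np.float64(272.94681818456826))
scene 0.47 [180.1, 269.1, 17.8, 15.1] [ 483.21225942 -234.67974399   22.        ]
(np.float64(337.6844857809689), np.float64(302.80477634382635))
side 0.62 [327.1, 292.0, 23.4, 20.5] [ 475.37234281 -232.98441802   22.        ]
```

View pics/g1.png

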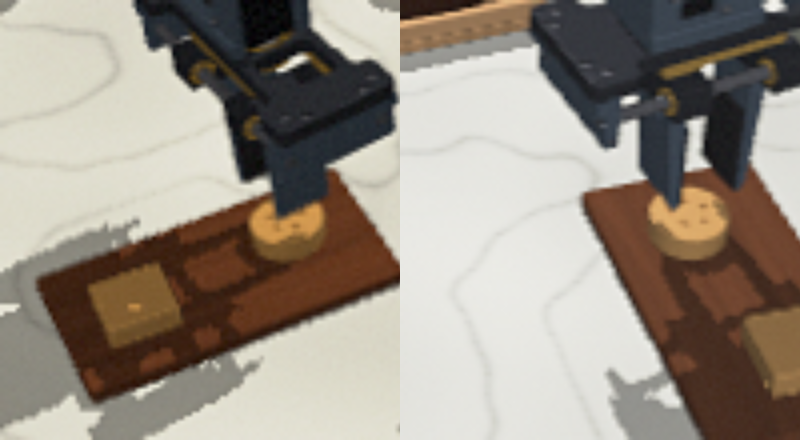

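```bash
python3 - <<'E'
from h import *
print(env.finger_overhang)
s=status.state();p=s["ee_pos"];a=np.radians(78-90);ax=np.array([np.cos(a),np.sin(a),0]);ay=np.array([-ax[1],ax[0],0])
for n in("scene","side"):
  g=grab(n);c=np.array(list(map(int,proj(g,[476,-230,20]))))-[70,55]
  for sg in(1,-1):
   for z in(15.6,29.6,45):
    print(n,sg,z,[((np.array(proj(g,[*(p+sg*17.4*ax+k*16*ay)[:2],z]))-c)*4).round() for k in(-1,1)])
E
```

```text
14.0
scene 1 15.6 [array([278., 256.]), array([323., 233.])]
scene 1 29.6 [array([276., 239.]), array([321., 216.])]
scene 1 45 [array([272., 220.]), array([318., 197.])]
scene -1 15.6 [array([250., 225.]), array([294., 203.])]
scene -1 29.6 [array([247., 208.]), array([292., 186.])]
scene -1 45 [array([244., 190.]), array([289., 168.])]
side 1 15.6 [array([323., 236.]), array([293., 201.])]
side 1 29.6 [array([325., 218.]), array([296., 183.])]
side 1 45 [array([328., 198.]), array([298., 163.])]
side -1 15.6 [array([270., 254.]), array([242., 218.])]
side -1 29.6 [array([272., 236.]), array([244., 200.])]
side -1 45 [array([275., 215.]), array([246., 180.])]
```

```bash
python3 - <<'E'
from h import *
s=status.state();print(s["ee_pos"],s["ee_rot"],s["qpos"],s["force"])
for n in("scene","side"):
  g=grab(n)
  for sg in(1,-1):
   for z in(178,192,206):
    print(n,sg,z,[np.array(proj(g,[575+sg*45.5,k*16,z])).round() for k in(-1,1)])
E
```

```text
[ 477.01103779 -228.9824849    29.45406528] [1.79997358e+02 4.09021810e-04 7.80031632e+01] [-2.68882410e+01  2.33974701e+01  1.08420354e+02  3.80516939e-04
  4.81795183e+01 -1.48916579e+01] [-0.90097677 -1.07668715  0.49999375]
scene 1 178 [array([289., 202.]), array([297., 196.])]
scene 1 192 [array([289., 197.]), array([297., 191.])]
scene 1 206 [array([289., 192.]), array([297., 187.])]
scene -1 178 [array([260., 189.]), array([269., 183.])]
scene -1 192 [array([260., 184.]), array([268., 179.])]
scene -1 206 [array([260., 179.]), array([268., 174.])]
side 1 178 [array([327., 189.]), array([319., 185.])]
side 1 192 [array([327., 184.]), array([319., 180.])]
side 1 206 [array([327., 179.]), array([319., 175.])]
side -1 178 [array([300., 199.]), array([292., 194.])]
side -1 192 [array([300., 194.]), array([292., 189.])]
side -1 206 [array([300., 189.]), array([292., 184.])]
```

```bash
python3 - <<'E'
import cv2,numpy as np
a=cv2.imread("pics/scene0.png")[130:220,220:320];b=cv2.imread("pics/side0.png")[110:200,270:370]
cv2.imwrite("pics/tips.png",np.hstack([cv2.resize(i,(400,360)) for i in(a,b)]))
E
```

```text
(no output)
```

View pics/tips.png

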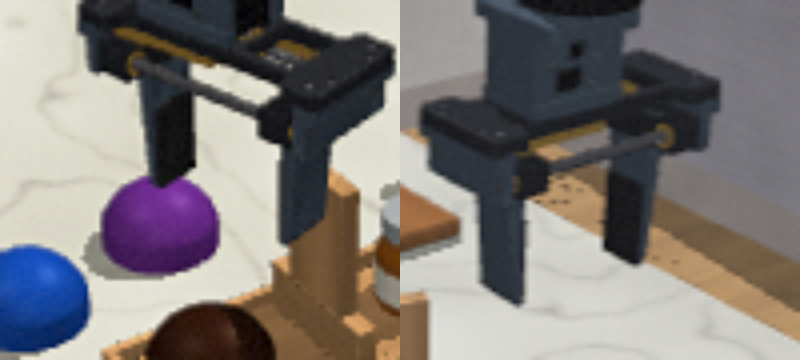

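The pictures put the fingertips about 28 mm higher than the nominal 14 mm overhang implies: they are near z 42 here, and the start picture shows the same offset. They closed above the biscuit without touching it. I'll check the wrist camera's scale and the sideways fit, then reopen and go lower.

>>> {"op": "apply_moves", "data": {
  "increments": [
    [0.6,0,0,0,0,0,0],
    [0.6,0,0,0,0,0,0],
    [0.6,0,0,0,0,0,0],
    [0.6,0,0,0,0,0,0],
    [0.6,0,0,0,0,0,0]
  ]
}}

```text
time_s: 4.78
ee_pos: [477.0, -229.0, 29.5]
ee_rot: [180.0, 0.0, 78.0]
force: [0.4, -0.2, 0.2]
gripper_width: 62.2
gripper_force: 0.0
```

>>> {"op": "apply_moves", "data": {
  "increments": [
    [0.6,0,0,-0.01,0,0,0],
    [0.6,0,0,-0.008,0,0,0],
    [0.6,0,0,-0.004,0,0,0],
    [0.6,0,0,0,0,0,0],
    [0.6,0,0,0,0,0,0]
  ]
}}

```text
time_s: 5.2
ee_pos: [476.6, -228.8, 6.8]
ee_rot: [-179.9, -0.0, 78.0]
force: [0.2, -0.4, -0.5]
gripper_width: 73.2
gripper_force: 0.0
```

```bash
python3 - <<'E'
from h import *
s=status.state();p=s["ee_pos"];w=s["gripper_width"];print(p,w,s["force"])
f=grab("wrist");c,_=ray(f,280,210);print("wristcam",c)
a=np.radians(-12);ax=np.array([np.cos(a),np.sin(a),0]);ay=np.array([-ax[1],ax[0],0]);ims=[]
for n in("scene","side"):
  g=grab(n);c=np.array(list(map(int,proj(g,[476,-230,20]))))-[35,35]
  im=cv2.resize(g["color"][c[1]:c[1]+70,c[0]:c[0]+70,::-1],(400,400),interpolation=cv2.INTER_CUBIC)
  for z,col in((17,(0,0,255)),(33,(255,0,0))):
   for sg in(1,-1):
    q=[((np.array(proj(g,[*(p+sg*w/2*ax+k*16*ay)[:2],z]))-c+.5)*400/70).astype(int).tolist() for k in(-1,1)]
    cv2.line(im,q[0],q[1],col,1)
  ims.append(im)
cv2.imwrite("pics/g2.png",np.hstack(ims))
E
```

```text
[ 476.63768011 -228.80235855    6.842531  ] 73.23661963464954 [ 0.1922821  -0.40592651 -0.48511322]
wristcam [ 490.31277283 -161.55213634  198.19875843]
```

View pics/g2.png

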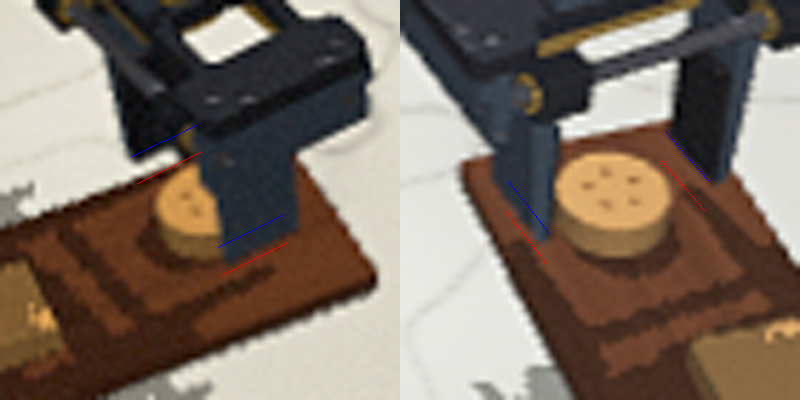

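The fingers straddle the biscuit evenly (biscuit top at about (612,183) in the right panel) and the tips are just above its top, so I go a bit lower while watching the force.

>>> {"op": "apply_moves", "data": {
  "increments": [
    [0.6,0,0,-0.004,0,0,0],
    [0.6,0,0,-0.004,0,0,0],
    [0.6,0,0,0,0,0,0],
    [0.6,0,0,0,0,0,0]
  ]
}}

```text
time_s: 5.68
ee_pos: [476.7, -228.9, -0.9]
ee_rot: [-180.0, -0.0, 78.0]
force: [0.2, -0.5, 0.7]
gripper_width: 73.3
gripper_force: 0.0
```

>>> {"op": "apply_moves", "data": {
  "increments": [
    [-0.1,0,0,-0.002,0,0,0],
    [-0.1,0,0,0,0,0,0],
    [-0.1,0,0,0,0,0,0],
    [-0.1,0,0,0,0,0,0],
    [-0.1,0,0,0,0,0,0]
  ]
}}

```text
time_s: 6.1
ee_pos: [477.1, -229.0, -2.5]
ee_rot: [180.0, 0.0, 78.0]
force: [0.3, 1.1, 0.3]
gripper_width: 45.7
gripper_force: 8.0
```

>>> {"op": "apply_moves", "data": {
  "increments": [
    [-0.1,0,0,0,0,0,0],
    [-0.1,0,0,0,0,0,0],
    [-0.1,0,0,0,0,0,0]
  ]
}}

```text
time_s: 6.35
ee_pos: [477.1, -229.0, -2.5]
ee_rot: [180.0, 0.0, 78.0]
force: [0.4, -0.5, 0.2]
gripper_width: 45.6
gripper_force: 8.0
```

Gripped: width 45.7 mm at 8 N. The biscuit underside (z=12) corresponds to TCP z=-2.5, so I keep that relation. Lifting and moving so the wrist camera looks down on the cake.

>>> {"op": "apply_moves", "data": {
  "increments": [
    [-0.1,0,0,0.015,0,0,0],
    [-0.1,0,0,0.03,0,0,0],
    [-0.1,0,0,0.035,0,0,0],
    [-0.1,0,0.01,0.035,0,0,0],
    [-0.1,0.001,0.025,0.03,0,0,0]
  ]
}}

```text
time_s: 6.77
ee_pos: [478.6, -195.8, 144.8]
ee_rot: [179.8, 0.1, 77.8]
force: [2.4, -0.4, -0.2]
gripper_width: 45.3
gripper_force: 8.0
```

>>> {"op": "apply_moves", "data": {
  "increments": [
    [-0.1,0.002,0.035,0.007,0,0,0],
    [-0.1,0.002,0.035,0,0,0,0],
    [-0.1,0.002,0.035,0,0,0,0],
    [-0.1,0.001,0.035,0,0,0,0],
    [-0.1,0.001,0.03,0,0,0,0]
  ]
}}

```text
time_s: 7.18
ee_pos: [485.6, -22.0, 149.7]
ee_rot: [180.0, -0.0, 78.0]
force: [1.3, -0.7, -1.3]
gripper_width: 45.3
gripper_force: 8.0
```

>>> {"op": "apply_moves", "data": {
  "increments": [
    [-0.1,0,0,0,0,0,0],
    [-0.1,0,0,0,0,0,0],
    [-0.1,0,0,0,0,0,0]
  ]
}}

```text
time_s: 7.43
ee_pos: [486.0, -24.3, 149.5]
ee_rot: [180.0, 0.0, 78.0]
force: [-0.4, -0.1, -0.1]
gripper_width: 45.4
gripper_force: 8.0
```

```bash
python3 - <<'E'
from h import *
s=status.state();print(s["ee_pos"],s["gripper_width"],s["ee_rot"],s["force"])
obs=[]
for n in("scene","side","wrist"):
  g=grab(n)
  if n=="wrist": im=g["color"][:,:,::-1].copy()
  for q in("cake","biscuit","caddy","jar"):
   for b in finder.trace(q,n)[:3]:
    m=b["pixels"];v,u=np.nonzero(m);col=g["color"][m].mean(0);(cx,cy),r=cv2.minEnclosingCircle(np.c_[u,v].astype(np.float32))
    print(n,q,round(b["score"],2),np.round(b["rect"]),round(cx),round(cy),round(r),col.round(),onz(g,cx,cy,31).round(1))
    if q=="cake" and n!="wrist" and col.max()<75: obs.append(ray(g,u.mean(),v.mean()))
def tri(obs):
  A=0;B=0
  for c,d in obs:
    d=d/np.linalg.norm(d);P=np.eye(3)-np.outer(d,d);A=A+P;B=B+P@c
  return np.linalg.solve(A,B)
if len(obs)>1: print("tri",tri(obs))
cv2.imwrite("pics/w2.png",im)
E
```

```text
[485.97535817 -24.29882457 149.45796975] 45.41570750714455 [1.79992074e+02 3.07768613e-02 7.80325797e+01] [-0.41217691 -0.14024913 -0.1486615 ]
scene cake 0.84 [257. 204.  31.  31.] 272 221 17 [43. 24. 14.] [509.2  46.3  31. ]
scene cake 0.74 [211. 192.  29.  29.] 226 206 15 [ 22.  64. 144.] [360.1  20.   31. ]
scene cake 0.71 [247. 177.  28.  20.] 261 188 13 [ 89.  37. 116.] [378.3 150.1  31. ]
scene biscuit 0.46 [234. 182.  10.  14.] 242 187 7 [169. 126.  71.] [329.9 118.3  31. ]
scene caddy 0.86 [245. 171. 111.  76.] 300 214 53 [132.  98.  63.] [547. 120.  31.]
scene jar 0.96 [314. 176.  22.  34.] 324 193 16 [128. 114.  99.] [543.1 243.4  31. ]
side cake 0.91 [207. 253.  38.  32.] 227 268 18 [ 39.  72. 145.] [328.4  16.4  31. ]
side cake 0.91 [191. 227.  34.  28.] 206 242 17 [ 94.  53. 120.] [339.8 147.3  31. ]
side cake 0.77 [255. 223.  34.  32.] 272 241 16 [53. 34. 26.] [489.9  47.3  31. ]
side caddy 0.78 [237. 187.  67.  78.] 271 224 41 [139. 109.  80.] [535.2 117.5  31. ]
side jar 0.72 [247. 191.   9.  25.] 252 202 14 [130. 117. 105.] [560.6 258.2  31. ]
wrist cake 0.75 [ 29.   1. 109.  67.] 83 16 57 [77. 38. 96.] [357.  162.1  31. ]
wrist cake 0.63 [221.  48. 104. 108.] 274 102 54 [46. 27. 17.] [496.9  59.1  31. ]
wrist cake 0.58 [ 64. 111. 102.  98.] 115 159 52 [ 46.  81. 145.] [347.9  41.1  31. ]
wrist biscuit 0.75 [233. 218.  95.  87.] 281 260 46 [182. 152. 103.] [473.1 -83.4  31. ]
wrist caddy 0.92 [212.   1. 159. 172.] 289 80 111 [151. 124.  88.] [513.4  73.2  31. ]
wrist caddy 0.56 [236. 216.  90.  91.] 280 260 46 [183. 152. 103.] [472.1 -83.4  31. ]
tri [498.97552106  59.6111462   24.9346532 ]
```

View pics/w2.png

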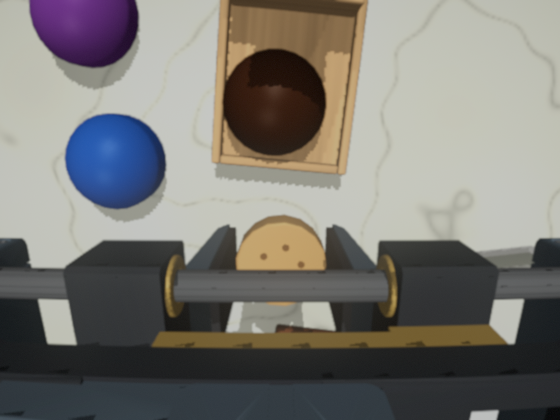

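Wrist view: cake at (274,102) in the caddy, biscuit held at (281,260), blue and purple domes outside. I'll compute the biscuit centre from this view and from a fresh view closer in.

```bash
python3 - <<'E'
from h import *
g=grab("wrist");s=status.state();print(ray(g,280,210)[0],g["intrinsics"][0][0],s["ee_pos"])
for z in(150,164,172,180): print(z,onz(g,281,260,z))
# caddy long-edge direction at rim top z=24 : left edge (222,5)-(214,160), right (366,5)-(345,172); near edge corners
for p in((222,5),(214,160),(366,5),(345,172)): print(onz(g,*p,24).round(1))
for n in("scene","side"):
  h=grab(n)
  for b in finder.trace("biscuit",n)[:2]:
    v,u=np.nonzero(b["pixels"]);print(n,b["score"],b["rect"],[ (z,onz(h,u.mean(),v.mean(),z).round(1)) for z in(150,172)])
E
```

```text
[499.44976516  43.38685616 340.83961143] 349.9724169828123 [486.0021466  -23.96969254 149.4929459 ]
150 [483.22238667 -34.68006521 150.        ]
164 [484.41282768 -28.95307336 164.        ]
172 [485.09307968 -25.68050659 172.        ]
180 [485.77333168 -22.40793982 180.        ]
[471.5 145.4  24. ]
[433.3  21.3  24. ]
[588.9 120.8  24. ]
[547.5 -14.2  24. ]
scene 0.68 [234.7, 180.7, 11.9, 15.5] [(150, array([456.2,  -8.1, 150. ])), (172, array([479.7, -31.4, 172. ]))]
scene 0.58 [244.6, 170.3, 107.1, 78.5] [(150, array([642. ,   3.7, 150. ])), (172, array([660.2, -19.9, 172. ]))]
side 0.54 [282.7, 201.8, 15.8, 13.7] [(150, array([514.2,   3.8, 150. ])), (172, array([490.6, -25.9, 172. ]))]
```

The biscuit is centred on the TCP at (485,-25), about 22 mm above the reported TCP. The caddy yaw is about -17°, so I turn the tool 5° more and go above the cake top at about (498,59.5).

>>> {"op": "apply_moves", "data": {
  "increments": [
    [-0.1,0.004,0.028,0,0,0,-2],
    [-0.1,0.004,0.028,0,0,0,-2],
    [-0.1,0.004,0.0275,-0.015,0,0,-1],
    [-0.1,0,0,-0.03,0,0,0],
    [-0.1,0,0,-0.028,0,0,0]
  ]
}}

```text
time_s: 8.85
ee_pos: [499.1, 61.1, 76.4]
ee_rot: [179.8, -0.1, 73.1]
force: [-0.4, 0.5, -0.9]
gripper_width: 45.8
gripper_force: 8.0
```

>>> {"op": "apply_moves", "data": {
  "increments": [
    [-0.1,0,0,-0.014,0,0,0],
    [-0.1,0,0,-0.005,0,0,0],
    [-0.1,0,0,0,0,0,0],
    [-0.1,0,0,0,0,0,0]
  ]
}}

```text
time_s: 9.18
ee_pos: [498.8, 59.5, 58.1]
ee_rot: [179.9, -0.0, 73.0]
force: [0.4, -0.1, -0.2]
gripper_width: 45.1
gripper_force: 8.0
```

```bash
python3 - <<'E'
from h import *
s=status.state();p=s["ee_pos"];print(p,s["ee_rot"],s["force"])
ims=[]
for n in("scene","side"):
  g=grab(n);c=np.array(list(map(int,proj(g,[498,60,60]))))-[30,30]
  im=cv2.resize(g["color"][c[1]:c[1]+60,c[0]:c[0]+60,::-1],(400,400),interpolation=cv2.INTER_CUBIC)
  def circ(x,y,z,r,col):
    q=[((np.array(proj(g,[x+r*np.cos(t),y+r*np.sin(t),z]))-c+.5)*400/60).astype(int) for t in np.linspace(0,6.28,40)]
    cv2.polylines(im,[np.array(q)],True,col,1)
  circ(498,59.5,30,45,(0,255,0));circ(498,59.5,62,3,(0,255,0));circ(p[0],p[1],p[2]+14.5,23,(0,0,255))
  ims.append(im)
cv2.imwrite("pics/g3.png",np.hstack(ims))
E
```

```text
[498.76475756  59.49372196  58.11480775] [ 1.79930364e+02 -2.78935480e-02  7.29899320e+01] [ 0.42589021 -0.11987361 -0.23354789]
```

View pics/g3.png

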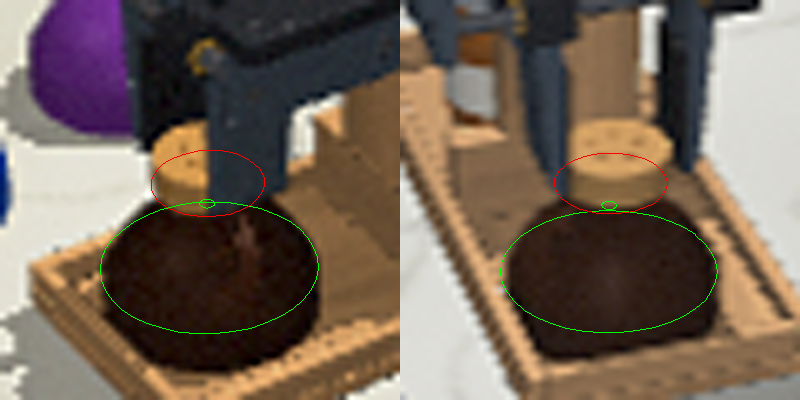

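Biscuit hangs centred above the dome within about 2 mm in both views (left panel about (208,180), right about (618,175)). Lowering to contact.

>>> {"op": "apply_moves", "data": {
  "increments": [
    [-0.1,0,0,-0.004,0,0,0],
    [-0.1,0,0,-0.003,0,0,0],
    [-0.1,0,0,-0.001,0,0,0],
    [-0.1,0,0,0,0,0,0]
  ],
  "newtons": 5
}}

```text
time_s: 9.62
ee_pos: [497.8, 59.4, 49.3]
ee_rot: [-180.0, 0.0, 73.0]
force: [-0.2, -0.0, -0.1]
gripper_width: 45.8
gripper_force: 5.0
```

>>> {"op": "apply_moves", "data": {
  "increments": [
    [-0.1,0,0,-0.001,0,0,0],
    [-0.1,0,0,0,0,0,0],
    [-0.1,0,0,0,0,0,0]
  ]
}}

```text
time_s: 9.87
ee_pos: [498.0, 59.5, 48.5]
ee_rot: [180.0, 0.0, 73.0]
force: [-1.3, -0.6, 0.3]
gripper_width: 45.9
gripper_force: 5.0
```

>>> {"op": "apply_moves", "data": {
  "increments": [
    [-0.1,0,0,-0.001,0,0,0],
    [-0.1,0,0,0,0,0,0],
    [-0.1,0,0,0,0,0,0]
  ]
}}

```text
time_s: 10.12
ee_pos: [498.0, 59.5, 47.5]
ee_rot: [180.0, -0.0, 73.0]
force: [-0.1, 0.6, -0.3]
gripper_width: 45.7
gripper_force: 5.0
```

>>> {"op": "apply_moves", "data": {
  "increments": [
    [-0.1,0,0,-0.001,0,0,0],
    [-0.1,0,0,0,0,0,0],
    [-0.1,0,0,0,0,0,0]
  ]
}}

```text
time_s: 10.37
ee_pos: [498.0, 59.6, 46.9]
ee_rot: [180.0, -0.0, 73.0]
force: [-1.5, 0.9, 4.4]
gripper_width: 45.8
gripper_force: 5.0
```

>>> {"op": "apply_moves", "data": {
  "increments": [
    [-0.1,0,0,-0.0005,0,0,0],
    [-0.1,0,0,0,0,0,0],
    [-0.1,0,0,0,0,0,0]
  ]
}}

```text
time_s: 10.62
ee_pos: [497.9, 59.6, 46.5]
ee_rot: [180.0, -0.0, 73.0]
force: [-1.9, 0.4, 7.0]
gripper_width: 45.6
gripper_force: 5.0
```

Contact. I ease off the press and open gently.

>>> {"op": "apply_moves", "data": {
  "increments": [
    [-0.1,0,0,0.0007,0,0,0],
    [-0.1,0,0,0,0,0,0],
    [0.05,0,0,0,0,0,0],
    [0.1,0,0,0,0,0,0],
    [0.2,0,0,0,0,0,0]
  ]
}}

```text
time_s: 11.03
ee_pos: [498.0, 59.5, 46.4]
ee_rot: [-180.0, 0.0, 73.0]
force: [0.4, 0.2, -0.0]
gripper_width: 53.7
gripper_force: 0.0
```

>>> {"op": "apply_moves", "data": {
  "increments": [
    [0.6,0,0,0,0,0,0],
    [0.6,0,0,0,0,0,0],
    [0.6,0,0,0,0,0,0],
    [0.6,0,0,0,0,0,0],
    [0.6,0,0,0,0,0,0]
  ]
}}

```text
time_s: 11.45
ee_pos: [498.0, 59.5, 46.6]
ee_rot: [180.0, 0.0, 73.0]
force: [-0.4, 0.0, -0.2]
gripper_width: 72.7
gripper_force: 0.0
```

>>> {"op": "apply_moves", "data": {
  "increments": [
    [0.6,0,0,0.01,0,0,0],
    [0.6,0,0,0.025,0,0,0],
    [0.6,-0.005,-0.02,0.035,0,0,0],
    [0.6,-0.01,-0.035,0.02,0,0,0],
    [0.6,-0.01,-0.035,0.012,0,0,0]
  ]
}}

```text
time_s: 11.87
ee_pos: [474.6, -31.0, 152.3]
ee_rot: [179.7, -0.1, 73.2]
force: [1.8, 0.1, -0.4]
gripper_width: 72.7
gripper_force: 0.0
```

```bash
python3 - <<'E'
from h import *
s=status.state();print(s["ee_pos"],s["ee_rot"],s["gripper_width"])
g=grab("wrist");cv2.imwrite("pics/w3.png",g["color"][:,:,::-1])
for q in("biscuit","cake","handle_top","caddy"):
  for b in finder.trace(q,"wrist")[:3]:
    m=b["pixels"];v,u=np.nonzero(m);(cx,cy),r=cv2.minEnclosingCircle(np.c_[u,v].astype(np.float32))
    print(q,round(b["score"],2),np.round(b["rect"]),g["color"][m].mean(0).round(),[onz(g,cx,cy,z).round(1) for z in(30,78,150)])
E
```

```text
[474.6389897  -31.02140794 152.30381488] [ 1.79656434e+02 -6.61730979e-02  7.31609298e+01] 72.69534611725499
biscuit 0.65 [242.  58.  64.  67.] [165. 132.  83.] [array([497.5,  60. ,  30. ]), array([496.7,  56.2,  78. ]), array([495.6,  50.5, 150. ])]
biscuit 0.5 [295. 312.  74.  21.] [96. 76. 60.] [array([ 484.7, -174. ,   30. ]), array([ 485.9, -142. ,   78. ]), array([487.7, -94. , 150. ])]
cake 0.91 [223.  40. 104. 108.] [46. 30. 18.] [array([497.5,  58.7,  30. ]), array([496.7,  55.1,  78. ]), array([495.6,  49.7, 150. ])]
cake 0.61 [ 72. 118. 101.  97.] [ 43.  74. 133.] [array([348.2,  42. ,  30. ]), array([370.3,  41. ,  78. ]), array([403.4,  39.4, 150. ])]
handle_top 0.71 [215.   0. 147. 158.] [140. 114.  80.] [array([510.4,  67.9,  30. ]), array([507.7,  62.9,  78. ]), array([503.6,  55.4, 150. ])]
caddy 0.76 [217.   1. 144. 156.] [140. 114.  80.] [array([510.,  68.,  30.]), array([507.3,  63. ,  78. ]), array([503.3,  55.4, 150. ])]
caddy 0.33 [241.  60.  66.  61.] [167. 134.  84.] [array([497.8,  60.3,  30. ]), array([497. ,  56.5,  78. ]), array([495.8,  50.6, 150. ])]
```

View pics/w3.png

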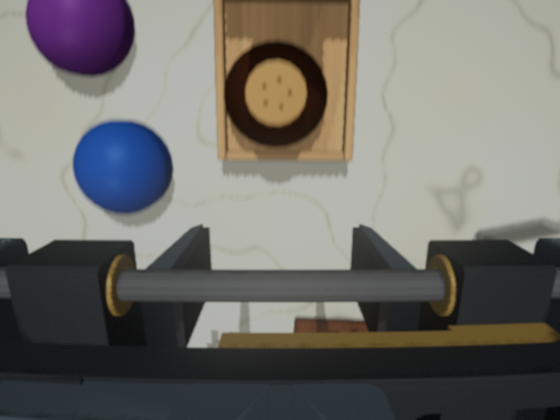

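The biscuit rests centred on the dome (biscuit (274,92), cake (275,93), about 3 mm apart). Now I turn 90° and move above the handle, estimated at (533,142).

>>> {"op": "apply_moves", "data": {
  "increments": [
    [0.3,0.004,0.013,0.011,0,0,7],
    [0.3,0.004,0.013,0.011,0,0,7],
    [0.3,0.004,0.013,0.011,0,0,7],
    [0.3,0.004,0.013,0.011,0,0,7],
    [0.3,0.004,0.013,0.011,0,0,7]
  ]
}}

```text
time_s: 12.53
ee_pos: [492.8, 36.6, 203.3]
ee_rot: [-179.9, -0.1, 108.5]
force: [0.8, -0.7, 0.0]
gripper_width: 59.6
gripper_force: 0.0
```

>>> {"op": "apply_moves", "data": {
  "increments": [
    [0.3,0.005,0.014,0,0,0,7],
    [0.3,0.005,0.014,0,0,0,7],
    [0.3,0.005,0.014,0,0,0,7],
    [0.3,0.005,0.013,0,0,0,7],
    [0.3,0.005,0.013,0,0,0,7]
  ]
}}

```text
time_s: 12.95
ee_pos: [517.7, 104.9, 202.6]
ee_rot: [-179.9, -0.1, 143.5]
force: [-0.5, 0.3, 0.3]
gripper_width: 59.5
gripper_force: 0.0
```

>>> {"op": "apply_moves", "data": {
  "increments": [
    [0.3,0.005,0.013,0,0,0,7],
    [0.3,0.005,0.013,0,0,0,7],
    [0.3,0.005,0.013,0,0,0,6],
    [0.3,0,0,0,0,0,0],
    [0.3,0,0,0,0,0,0]
  ]
}}

```text
time_s: 13.37
ee_pos: [532.4, 142.8, 202.6]
ee_rot: [-179.9, -0.1, 163.0]
force: [-0.5, -0.3, 0.1]
gripper_width: 59.3
gripper_force: 0.0
```

```bash
python3 - <<'E'
from h import *
s=status.state();p=s["ee_pos"];print(p,s["ee_rot"],s["gripper_width"])
g=grab("wrist");im=g["color"][:,:,::-1].copy()
a=np.radians(-17);ex=np.array([np.cos(a),np.sin(a),0]);ey=np.array([-ex[1],ex[0],0]);c=np.array([533,142,150.])
q=[np.array(proj(g,c+i*32*ex+j*8*ey)).astype(int) for i,j in((1,1),(-1,1),(-1,-1),(1,-1))]
cv2.polylines(im,[np.array(q)],True,(0,255,0),1);print(q)
for b in finder.trace("caddy","wrist")[:2]: print(b["score"],b["rect"])
cv2.imwrite("pics/w4.png",im)
E
```

```text
[532.42262716 142.79626158 202.58686989] [-1.79930514e+02 -1.12853210e-01  1.63008837e+02] 59.34375470718871
[array([291, 261]), array([292, 176]), array([269, 176]), array([269, 261])]
0.62 [142.0, 128.9, 275.3, 130.0]
```

View pics/w4.png

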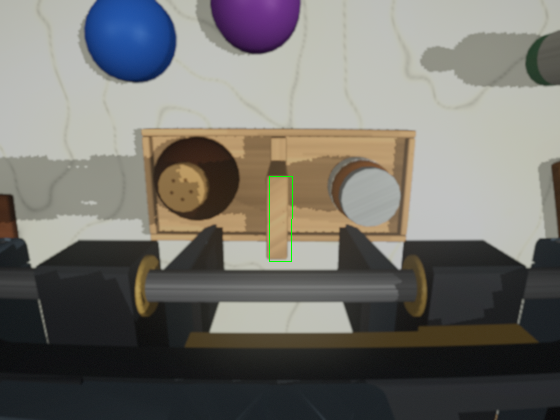

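The handle top edge shows at (278,218), about 2 px left of my prediction (280,218), i.e. about (532.5,140.5). Its sides are parallel to the pads, and jar and biscuit are in place. Correcting by -2 mm in y and descending.

>>> {"op": "apply_moves", "data": {
  "increments": [
    [0.3,0,-0.002,-0.02,0,0,0],
    [0.3,0,0,-0.03,0,0,0],
    [0.3,0,0,-0.03,0,0,0],
    [0.3,0,0,-0.025,0,0,0],
    [0.3,0,0,-0.01,0,0,0]
  ]
}}

```text
time_s: 13.88
ee_pos: [530.2, 138.3, 85.4]
ee_rot: [-179.8, -0.3, 162.9]
force: [-0.3, -0.6, 0.0]
gripper_width: 59.5
gripper_force: 0.0
```

>>> {"op": "apply_moves", "data": {
  "increments": [
    [-0.2,0,0,0,0,0,0],
    [-0.2,0,0,0,0,0,0],
    [-0.3,0,0,0,0,0,0],
    [-0.3,0,0,0,0,0,0],
    [-0.4,0,0,0,0,0,0]
  ],
  "newtons": 5
}}

```text
time_s: 14.3
ee_pos: [534.0, 139.7, 90.2]
ee_rot: [179.9, 0.1, 163.0]
force: [-1.0, -0.6, 0.4]
gripper_width: 29.7
gripper_force: 0.0
```

```bash
python3 - <<'E'
from h import *
s=status.state();p=s["ee_pos"];print(p,s["ee_rot"],s["gripper_width"],s["force"])
g=grab("wrist");im=g["color"][:,:,::-1].copy();ims=[im[100:420]]
print(proj(g,[532.5,140.4,150]),proj(g,p+[0,0,60]))
r=[]
for n in("scene","side"):
  g=grab(n);c=np.array(list(map(int,proj(g,[520,120,90]))))-[40,40]
  r.append(cv2.resize(g["color"][c[1]:c[1]+80,c[0]:c[0]+80,::-1],(280,280),interpolation=cv2.INTER_CUBIC))
cv2.imwrite("pics/g4.png",np.vstack([im[140:420],np.hstack(r)]))
E
```

```text
[534.01177786 139.71938607  90.19465984] [1.79907419e+02 1.48339643e-01 1.62989221e+02] 29.689606484310048 [-0.9995862  -0.61010289  0.43282516]
(np.float64(282.4773820538416), np.float64(290.14725454053024)) (np.float64(281.97135909691576), np.float64(293.95480450653145))
```

View pics/g4.png

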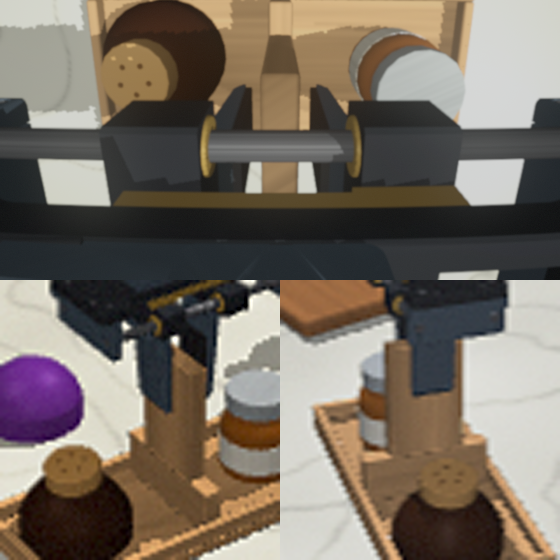

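The fingers straddle the handle symmetrically (handle at x≈280 between pads at 245 and 315), with about 40 mm of overlap and the biscuit in place. That makes 12 pictures viewed, over the limit of 10, so I view no more and check by numbers only. Closing gently.

>>> {"op": "apply_moves", "data": {
  "increments": [
    [-0.5,0,0,0,0,0,0],
    [-0.55,0,0,0,0,0,0],
    [-0.6,0,0,0,0,0,0],
    [-0.63,0,0,0,0,0,0],
    [-0.65,0,0,0,0,0,0]
  ],
  "newtons": 5
}}

```text
time_s: 14.87
ee_pos: [533.0, 139.5, 88.6]
ee_rot: [-180.0, -0.0, 163.0]
force: [0.5, -0.0, -0.5]
gripper_width: 16.1
gripper_force: 2.2
```

>>> {"op": "apply_moves", "data": {
  "increments": [
    [-0.68,0,0,0,0,0,0],
    [-0.7,0,0,0,0,0,0],
    [-0.8,0,0,0,0,0,0],
    [-0.9,0,0,0,0,0,0],
    [-1,0,0,0,0,0,0]
  ]
}}

```text
time_s: 15.28
ee_pos: [533.0, 139.5, 88.6]
ee_rot: [180.0, -0.0, 163.0]
force: [-0.6, -0.4, -0.3]
gripper_width: 16.1
gripper_force: 5.0
```

>>> {"op": "apply_moves", "data": {
  "increments": [
    [-1,0,0,0,0,0,0],
    [-1,0,0,0,0,0,0]
  ],
  "newtons": 20
}}

```text
time_s: 15.45
ee_pos: [533.0, 139.5, 88.7]
ee_rot: [180.0, -0.0, 163.0]
force: [-0.6, -0.1, -0.2]
gripper_width: 15.6
gripper_force: 20.0
```

>>> {"op": "apply_moves", "data": {
  "increments": [
    [-1,0,0,0,0,0,0],
    [-1,0,0,0,0,0,0],
    [-1,0,0,0,0,0,0]
  ],
  "newtons": 50
}}

```text
time_s: 15.7
ee_pos: [533.0, 139.5, 88.6]
ee_rot: [180.0, -0.0, 163.0]
force: [-0.2, 0.1, -1.4]
gripper_width: 15.7
gripper_force: 50.0
```

Gripped at 50 N. Lifting slowly and smoothly.

>>> {"op": "apply_moves", "data": {
  "increments": [
    [-1,0,0,0.0005,0,0,0],
    [-1,0,0,0.001,0,0,0],
    [-1,0,0,0.0015,0,0,0],
    [-1,0,0,0.002,0,0,0],
    [-1,0,0,0.0025,0,0,0]
  ]
}}

```text
time_s: 16.12
ee_pos: [532.3, 139.3, 95.5]
ee_rot: [-179.9, -0.1, 163.0]
force: [-0.8, -0.5, -8.7]
gripper_width: 15.5
gripper_force: 50.0
```

>>> {"op": "apply_moves", "data": {
  "increments": [
    [-1,0,0,0.003,0,0,0],
    [-1,0,0,0.003,0,0,0],
    [-1,0,0,0.003,0,0,0],
    [-1,0,0,0.003,0,0,0],
    [-1,0,0,0.003,0,0,0]
  ]
}}

```text
time_s: 16.53
ee_pos: [533.0, 139.5, 111.6]
ee_rot: [180.0, 0.0, 163.0]
force: [-0.7, 0.2, -8.5]
gripper_width: 15.8
gripper_force: 50.0
```

```bash
cat > chk.py <<'E'
from h import *
s=status.state();print(s["ee_pos"],s["ee_rot"],s["force"],s["torque"],s["gripper_width"])
for n in("scene","side"):
  g=grab(n)
  for q in("biscuit","cake","jar","caddy"):
   for b in finder.trace(q,n)[:3]:
    m=b["pixels"];v,u=np.nonzero(m);print(n,q,round(b["score"],2),u.mean().round(1),v.mean().round(1),np.round(b["rect"]),g["color"][m].mean(0).round())
  dz=s["ee_pos"][2]-88.6
  for nm,X in(("biscuit",[497.5,57.5,70]),("cake",[498,59,36])): print(n,"expect",nm,np.round(proj(g,np.array(X)+[0,0,dz]),1))
E
python3 chk.py
```

```text
[533.04054597 139.49873057 111.58270261] [1.79990174e+02 1.00725920e-02 1.63003283e+02] [-0.70491998  0.1767419  -8.5305955 ] [ 0.09932661 -0.09141285  0.01834841] 15.81873390218651
scene biscuit 0.72 271.1 198.9 [260. 191.  18.  17.] [125.  91.  49.]
scene cake 0.86 225.9 204.5 [210. 191.  32.  27.] [ 27.  67. 144.]
scene cake 0.74 271.9 214.5 [258. 203.  29.  23.] [35. 18. 10.]
scene cake 0.74 258.6 185.5 [245. 176.  30.  21.] [ 91.  39. 118.]
scene jar 0.88 324.4 186.8 [315. 172.  20.  34.] [126. 111.  96.]
scene jar 0.22 271.0 199.3 [260. 193.  17.  17.] [123.  89.  49.]
scene caddy 0.6 301.7 207.0 [244. 164. 113.  76.] [129.  96.  62.]
scene expect biscuit [270.6 199. ]
scene expect cake [271.5 209. ]
side biscuit 0.66 272.8 218.7 [264. 212.  18.  16.] [123.  94.  60.]
side cake 0.84 272.1 233.6 [253. 220.  37.  26.] [49. 33. 25.]
side cake 0.72 206.0 241.1 [188. 227.  36.  24.] [ 91.  50. 118.]
side cake 0.66 226.4 266.8 [208. 247.  37.  38.] [ 35.  69. 143.]
side jar 0.46 250.2 196.5 [245. 184.   8.  23.] [126. 113. 102.]
side caddy 0.96 266.8 218.7 [239. 181.  68.  74.] [136. 107.  78.]
side caddy 0.25 365.3 334.4 [355. 327.  24.  20.] [167. 127.  80.]
side expect biscuit [272.2 219. ]
side expect cake [272.  229.3]
```

The caddy is in the air (8.5 N) and the biscuit sits exactly where expected in both views. Continuing to about 10 cm.

>>> {"op": "apply_moves", "data": {
  "increments": [
    [-1,0,0,0.002,0,0,0],
    [-1,0,0,0.003,0,0,0],
    [-1,0,0,0.004,0,0,0],
    [-1,0,0,0.004,0,0,0],
    [-1,0,0,0.004,0,0,0]
  ]
}}

```text
time_s: 17.45
ee_pos: [533.2, 139.5, 128.8]
ee_rot: [180.0, 0.0, 163.0]
force: [-0.1, -0.2, -7.9]
gripper_width: 16.2
gripper_force: 50.0
```

>>> {"op": "apply_moves", "data": {
  "increments": [
    [-1,0,0,0.004,0,0,0],
    [-1,0,0,0.004,0,0,0],
    [-1,0,0,0.004,0,0,0],
    [-1,0,0,0.004,0,0,0],
    [-1,0,0,0.004,0,0,0]
  ]
}}

```text
time_s: 17.87
ee_pos: [533.0, 139.5, 148.6]
ee_rot: [180.0, 0.0, 163.0]
force: [0.0, 0.5, -8.4]
gripper_width: 15.9
gripper_force: 50.0
```

>>> {"op": "apply_moves", "data": {
  "increments": [
    [-1,0,0,0.004,0,0,0],
    [-1,0,0,0.004,0,0,0],
    [-1,0,0,0.004,0,0,0],
    [-1,0,0,0.004,0,0,0],
    [-1,0,0,0.004,0,0,0]
  ]
}}

```text
time_s: 18.28
ee_pos: [533.0, 139.5, 168.5]
ee_rot: [180.0, -0.0, 163.0]
force: [0.3, 0.1, -8.0]
gripper_width: 15.6
gripper_force: 50.0
```

>>> {"op": "apply_moves", "data": {
  "increments": [
    [-1,0,0,0.004,0,0,0],
    [-1,0,0,0.004,0,0,0],
    [-1,0,0,0.004,0,0,0],
    [-1,0,0,0.003,0,0,0],
    [-1,0,0,0.003,0,0,0]
  ]
}}

```text
time_s: 18.7
ee_pos: [533.0, 139.5, 186.5]
ee_rot: [180.0, 0.0, 163.0]
force: [-0.8, 0.3, -8.1]
gripper_width: 15.8
gripper_force: 50.0
```

>>> {"op": "apply_moves", "data": {
  "increments": [
    [-1,0,0,0.002,0,0,0],
    [-1,0,0,0.001,0,0,0],
    [-1,0,0,0,0,0,0],
    [-1,0,0,0,0,0,0],
    [-1,0,0,0,0,0,0]
  ]
}}

```text
time_s: 19.12
ee_pos: [532.8, 139.5, 188.9]
ee_rot: [-180.0, -0.0, 163.0]
force: [-0.1, 0.2, -9.0]
gripper_width: 15.7
gripper_force: 50.0
```

>>> {"op": "apply_moves", "data": {
  "increments": [
    [-1,0,0,0,0,0,0],
    [-1,0,0,0,0,0,0],
    [-1,0,0,0,0,0,0],
    [-1,0,0,0,0,0,0],
    [-1,0,0,0,0,0,0]
  ]
}}

```text
time_s: 19.53
ee_pos: [533.0, 139.5, 189.1]
ee_rot: [180.0, -0.0, 163.0]
force: [-0.2, 0.4, -8.2]
gripper_width: 16.0
gripper_force: 50.0
```

```bash
python3 chk.py
```

```text
[532.98879725 139.49845461 189.12189795] [ 1.79999397e+02 -4.97524399e-03  1.63001684e+02] [-0.16999057  0.37814783 -8.15125317] [ 0.07147161 -0.05844462  0.02297549] 15.953268007545422
scene biscuit 0.47 270.5 174.7 [262. 169.  18.  16.] [123.  91.  51.]
scene cake 0.73 226.0 204.6 [213. 191.  27.  29.] [ 25.  65. 142.]
scene cake 0.7 253.0 179.4 [244. 175.  18.  10.] [ 98.  44. 126.]
scene cake 0.57 271.8 191.1 [255. 176.  32.  27.] [33. 16.  9.]
scene jar 0.79 325.0 163.5 [314. 146.  22.  38.] [124. 109.  93.]
scene caddy 0.83 301.6 182.8 [242. 139. 117.  79.] [127.  95.  62.]
scene expect biscuit [269.8 174.6]
scene expect cake [270.7 185.3]
side biscuit 0.63 272.5 193.1 [263. 185.  19.  19.] [122.  93.  60.]
side biscuit 0.29 365.3 334.1 [353. 326.  25.  18.] [159. 121.  76.]
side cake 0.83 226.6 267.2 [209. 252.  38.  34.] [ 32.  67. 141.]
side cake 0.81 272.0 208.6 [254. 195.  37.  27.] [45. 29. 22.]
side cake 0.74 206.6 241.4 [189. 229.  36.  24.] [ 89.  48. 116.]
side jar 0.48 250.4 172.8 [245. 158.  12.  25.] [121. 108.  97.]
side caddy 0.75 266.5 193.7 [235. 152.  72.  80.] [134. 105.  77.]
side expect biscuit [272.2 193.6]
side expect cake [272.  204.7]
```

The caddy is lifted 100 mm, steady and level, with biscuit, cake and jar in place. Handing in.

```bash
python3 -c "
from workcell import env
print(env.job_done())"
```

```text
the job is handed in; nothing more can be done
None
```

The job is handed in: the biscuit is balanced on the dome cake and the caddy is held level about 100 mm up, with cake and jar in place, at about 20 s of the 61 s; I viewed 12 pictures, over the limit of 10.

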